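# Hold the inspection scope centred in a casting's bore

### The arm

A 6-joint arm with a two-finger parallel gripper is mounted at the origin on the work surface. World frame = base frame: x ahead of the robot, y to its left, z up, the work surface at z = 0. Lengths are in m, angles in rad, forces in N, time in s.
With the tool pointing down it reaches from about 0.275 to 0.75 m from the base axis. Payload 10.2 kg.
Tool frame: the origin (TCP) lies between the finger pads; the fingertips stand 25 mm ahead of it and the grasp point (between the pads) lies 6 mm ahead of it; z points along the fingers, y is the direction in which the jaws open and shut (so a half turn about z gives the same grasp; the last joint's range is limited). The gripper opens to 88 mm and grips with 3 to 60 N. Pads are 18 mm wide; open, the fingers measure 123 mm over their backs; the gripper's body (75 mm by 187 mm) begins 45 mm behind the grasp point.
Start: joints at [0.932, 0.313, 1.498, -0, 1.331, -0.223], TCP at [0.212, 0.48, 0.264] pointing down, gripper open.
Joint ranges: [-2.94, 2.94], [-0.97, 2.17], [0.19, 2.56], [-1.23, 4.37], [0.02, 3.11], [-2.88, 2.88]. Speed limits (rad/s): [2.39, 2.39, 3.01, 3.14, 3.14, 3.14].

### API

Orientations are given as a rotation vector (axis times angle).
In Python, from rig import arm gives the robot as it stands.
- The arm moves only by the tool drive_tool, never from a script. Its argument "series" is a list of rows, each an object of numbers: "dx", "dy", "dz": the shift along the tool's x, y, z in mm; "wx", "wy", "wz": the turn, a rotation vector about the tool's x, y, z in degrees. A call has 1 to 20 rows; each row shifts and turns the pose as measured when the row begins, along the tool's axes as they then stand; what a row does not reach is not made up. A row lasts 1/12 s, in which the tool goes at most 41.7 mm and 7.16 degrees, less where a joint would pass 70% of its speed; a pose out of reach is approached as far as the arm can. A call is refused whole if a number of a shift passes 41.7 or a number of a turn 7.16, either way. A call with a gripper value outside its range is refused whole. "fingers" is the gripper command: -1 is fully open, 1 is shut, values between are in proportion, set as the call begins (left out, the last holds). The fingers move at their own pace and stop on an object; "grip_force" is the grip in N (left out, the last holds). Time passes only in rows, so rows that do not move let the fingers close. It gives the time, the measured TCP pose, the force and the opening at its end, in the units of the state.
- arm.get_state(): the state, without advancing time (a new reading comes with each control period).
- arm.get_image(name): name is "scene" or "top"; returns (picture, depth): 384x512x3 uint8, blue, green, red; 384x512 float32, m along the optical axis (not along the pixel's ray), 0 where there is no reading.
- arm.camera_info(name): a dict with "vertical_fov" (degrees; the focal length in pixels is half the picture's height over the tangent of half this angle, whatever the lens; pixels are square), "cx", "cy" (the principal point, pixels), "pose" (4x4, takes a point from camera to world coordinates). Camera axes: x right, y down, z forward; pixel columns grow to the right and rows downward; lengths in m; the calibration is good to about 2 mm. A picture is of the moment at which its call begins. camera_info takes no time and is no camera call.
- arm.job_done(): hands the job in, once; it reports no verdict.
The state is a dict: "time": time; "qpos": joint angles; "dq": joint speeds; "tau": joint torques, N m; "tcp_pos": TCP position; "eef_rot": TCP orientation; "wrist_force": force on the tool from outside, world axes, zero at the start; "torque": the same for the moment, N m; "grip_width": opening from 0.0 (shut) to 1.0 (fully open).
Only numpy, scipy, OpenCV 4.12 (cv2) and the standard library are available. Lean on these libraries where they do the work, as an engineer would, in place of code of your own. Each camera call takes 0.05 s, during which the arm holds its last target. There are 200 camera calls.

### The job

Pull the dust plug out of the upright bore of the valve casting and leave it in the parts tray. Then take the scope with the long, slim rod from the stand and lower the rod upright into the bore until its tip is 60 mm below the mouth, without the scope ever touching the casting; keep it centred and still there for two seconds for the picture, and finish still holding it so in the gripper. Leave everything else where it is.

Things in the scene. Friction and masses are not known exactly. Their poses are not given: they have to be found in the camera images.
- bore_mouth (a point): Centre of the bore's mouth, the top rim of the fixed casting, 100 mm above the table. Bare aluminium on a dark steel plate 120 x 110 x 12 mm: flange 92 x 74 mm, body 56 mm square, on top a round boss 46 mm across, 15 mm high. The bore is vertical, 20 mm in diameter, 88 mm deep. z points up along the bore; x, y turn with the casting
- plug_grip (a point): Middle of the pull stem (16 mm across, 26 mm tall) of the white plastic dust plug that sits loosely in the bore at the start. Under the stem a flange 30 mm across, 3 mm thick, rests on the rim; under it a tapered shank, 12 mm long, up to 17 mm across, stands in the bore. Its lower end is 28 mm below this point. 20 g. z points up along the stem
- tray_in (a point): Centre of the inner floor (4 mm above the table) of the grey plastic parts tray, fixed; inside 142 mm along its x by 112 mm along its y, rim 22 mm above the table. Empty at the start
- stand: Grey scope stand, fixed; this point is on the table under its centre. Base 100 x 230 x 10 mm (long side along y); top plate 70 x 230 mm, its top 130 mm above the table, on two pillars. A scope hangs loosely by its shoulder in each of two 24 mm holes at y = -55 and +55 mm; lift it straight up. Which scope is in which hole varies; stand left or right of the casting
- scope_grip (a point): Centre of the black camera body (30 x 30 mm, 60 mm tall, sides along x and y, z up) of the scope to use, the one with the long slim rod. Below it on the same axis: a shoulder 36 mm across and 8 mm thick, its underside 38 mm below this point, a taper 10 mm long up to 19 mm across, then the steel rod, 8 mm across, tip 143 mm below this point. 0.16 to 0.24 kg
- scope_tip (a point): Tip of the long slim rod, on its axis, 105 mm below the underside of the shoulder. A dark ring round the rod lies 60 mm from the tip
- short_grip (a point): Centre of the camera body (a round one, 34 mm across, 60 mm tall, its top 198 mm above the table) of the other scope, whose rod is short and thick, 60 mm long and 13 mm in diameter: not to be used, leave it hanging in the stand
- ring_gauge: Steel setting ring, 50 mm across, 16 mm high, lying on the base of the stand between the two scopes; leave alone
- mount0: Black resin specimen mount, 30 mm across, 18 mm high, on the table; leave alone
- mount1: A second one like it; leave alone
- tweezers: Steel tweezers, 130 mm long, lying along their x; leave alone
- jar: Clear jar with a white lid, 56 mm across, 70 mm high; leave alone
- dish: Flat glass dish, 90 mm across, 15 mm high; leave alone
- section: Sawn-off piece of a casting, 26 x 58 x 70 mm high; leave alone
Not all that is in view belongs to the job. There is more than one size of the part that bears bore_mouth; the job needs the smaller. Leave any red or yellow look-alike of the part that bears plug_grip alone.

How it is judged:
On the way, in this order (a step that is already met when the one before it is completed fails the run):
1. the dust plug lies in the parts tray, let go (x of plug_grip in the frame of tray_in between -0.07 and 0.07 m and y of plug_grip in the frame of tray_in between -0.055 and 0.055 m and z of plug_grip in the frame of tray_in between 0 and 0.045 m and contact force between the fingers and plug below 0.05 N), for 0.2 s.
2. the long slim scope is held upright, still and centred in the bore at the right depth for two seconds (z of scope_tip in the frame of bore_mouth between -0.066 and -0.054 m and horizontal distance between scope_tip and bore_mouth below 0.0035 m and angle between scope_grip's own z axis and vertical below 0.07 rad and contact force between the fingers and scope above 2 N and contact force between scope and casting below 0.05 N and contact force between scope and stand below 0.05 N and linear speed of scope below 0.01 m/s), for 2 s.
At the end, for the whole second after the job is handed in: the gripper holds the long slim scope, upright within 4 degrees and still, its tip 60 mm (within 6 mm) below the bore's mouth and within 3.5 mm of the bore's axis, touching neither casting nor stand, having been held so for 2 s; the plug lies in the tray, released (all of step 1 and all of step 2); the arm keeps its last pose, push and grip.
It fails at once if the scope touches the casting (contact force between scope and casting above 0.15 N).
It fails at once if another thing on the bench is shifted by more than 15 mm (distance of any of short_grip, ring_gauge, mount0, mount1, tweezers, jar, dish, section from where it was at the start of the episode above 0.015 m).
It also fails if it takes over 72 s, if anything falls off the work surface, if the arm or the gripper's body presses on something with over 40 N, if the wrist force passes 120 N, or if a joint passes its speed limit or range.

## Working session

There is one attempt and no reset: what is moved stays moved. The work goes in short steps, Python scripts to look and compute and a tool call to move; the robot and the scene stay as the last step left them, time stands still between calls to the robot, and variables do not carry over. Pictures are saved under pics/ and viewed, about 8 in all and at most 12, crops included, and the job is handed in when it is done.

Besides the shell and the picture viewer there is one more tool, called after "Request:" as name(argument=value, ...) on one line, values as JSON. drive_tool: Moves the arm, as the interface text tells. Its arguments: {"type":"object","properties":{"series":{"type":"array"},"fingers":{"type":"number"},"grip_force":{"type":"number"}},"required":["series"]}

```bash
mkdir -p pics; cat > h.py <<'E'
import numpy as np, cv2
from rig import arm
def grab(n,save=None):
    im,d=arm.get_image(n); np.savez('%s.npz'%(save or n),im=im,d=d)
    if save: cv2.imwrite('pics/%s.png'%save,im)
    return im,d
def cam(n):
    c=arm.camera_info(n); return 192/np.tan(np.radians(c['vertical_fov']/2)),c['cx'],c['cy'],np.array(c['pose'])
def ray(n,u,v):
    f,cx,cy,T=cam(n); return T[:3,3],T[:3,:3]@np.array([(u-cx)/f,(v-cy)/f,1])
def plane(n,u,v,z):
    o,r=ray(n,u,v); return o+r*(z-o[2])/r[2]
def proj(n,p):
    f,cx,cy,T=cam(n); q=T[:3,:3].T@(np.array(p)-T[:3,3]); return q[0]/q[2]*f+cx,q[1]/q[2]*f+cy
def cloud(n,d):
    f,cx,cy,T=cam(n); v,u=np.mgrid[:384,:512]; P=np.stack([(u-cx)/f*d,(v-cy)/f*d,d],-1)
    W=P@T[:3,:3].T+T[:3,3]; W[d<=0]=np.nan; return W
E
python3 - <<'E'
from h import *
for n in('scene','top'):
    grab(n,n+'0'); f,cx,cy,T=cam(n); print(n,arm.camera_info(n).keys(),f,cx,cy,T.round(3).tolist())
print(arm.get_state())
a=[cv2.imread('pics/%s0.png'%n) for n in('scene','top')]
E
```

```text
scene dict_keys(['vertical_fov', 'cx', 'cy', 'pose']) 466.4593319780584 255.05494253792338 200.2873249813169 [[-0.558, 0.54, -0.631, 1.173], [0.83, 0.364, -0.423, 0.454], [0.001, -0.759, -0.651, 0.835], [0.0, 0.0, 0.0, 1.0]]
top dict_keys(['vertical_fov', 'cx', 'cy', 'pose']) 483.1150949365743 255.42481196279135 185.43285697693952 [[0.011, -0.985, 0.174, 0.282], [-1.0, -0.01, 0.005, -0.018], [-0.004, -0.174, -0.985, 1.304], [0.0, 0.0, 0.0, 1.0]]
{'time': 0.1, 'qpos': array([ 9.31589800e-01,  3.13379771e-01,  1.49829317e+00,  1.87941034e-05,
        1.33095700e+00, -2.23390432e-01]), 'dq': array([-9.08952442e-05, -2.28335927e-03, -1.11165885e-03,  4.47768372e-04,
        1.32237800e-04,  1.02869963e-03]), 'tau': array([ 7.76024044e-04, -4.02811646e+01, -2.52640414e+01,  6.94480352e-02,
        3.42231954e-02, -2.87086766e-05]), 'tcp_pos': array([0.21197148, 0.48013017, 0.26325115]), 'eef_rot': array([-6.48380853e-01, -3.07349571e+00,  1.46795720e-03]), 'wrist_force': array([-0.71012295,  0.34912521, -0.16105773]), 'torque': array([ 0.04868753, -0.00505206,  0.0373757 ]), 'grip_width': 0.9975267896224655}
```

View pics/scene0.png

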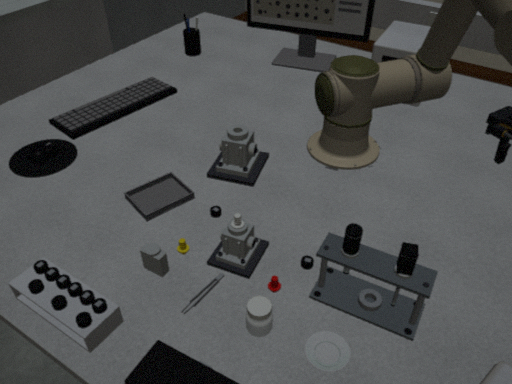

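View pics/top0.png

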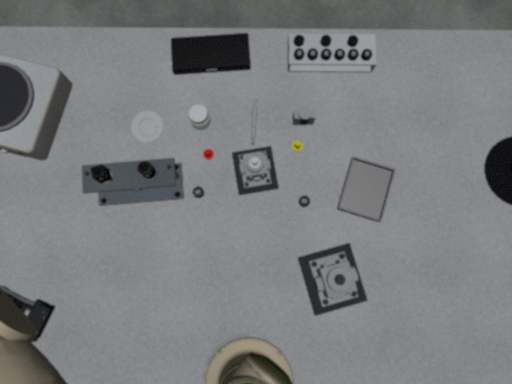

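The scene view shows the small casting with the white plug at (238,220), the tray at (160,195), and the stand at (370,285) with the square scope at (407,258). In the top view these are at (255,162), (366,189) and, for the square scope, (101,174). Next I measure with depth and masks.

```bash
python3 - <<'E'
from h import *
D={n:np.load(n+'0.npz') for n in('top','scene')}
C={n:cloud(n,D[n]['d']) for n in D}
def box(n,u0,u1,v0,v1,zlo,zhi,nm):
    W=C[n][v0:v1,u0:u1]; m=(W[...,2]>zlo)&(W[...,2]<zhi); p=W[m]
    if len(p)<3: print(nm,n,len(p)); return
    v,u=np.where(m)
    r=cv2.minAreaRect((p[:,:2]*1000).astype(np.float32))
    print(nm,n,len(p),'mean',p.mean(0).round(4),'min',p.min(0).round(3),'max',p.max(0).round(3),'px',(u.mean()+u0).round(1),(v.mean()+v0).round(1),'rect',np.round(r[0],1),np.round(r[1],1),round(r[2],1))
box('top',235,280,145,195,.113,.15,'plugstem'); box('scene',220,260,205,250,.113,.15,'plugstem')
box('top',235,280,145,195,.09,.104,'boss');box('scene',210,270,205,270,.09,.101,'boss')
box('top',225,285,140,200,.006,.02,'plate');box('top',225,285,140,200,.02,.12,'bodyall')
box('top',330,400,150,225,.012,.03,'tray rim')
box('top',75,190,150,210,.12,.14,'standtop');box('top',75,190,150,210,.15,.25,'scopes')
box('top',80,122,150,200,.15,.25,'square');box('top',128,165,150,200,.15,.25,'round')
box('scene',385,425,235,285,.15,.25,'square');box('scene',335,370,215,260,.15,.25,'round')
# table
for n in C: print(n,np.nanmedian(C[n][230:240,200:280,2]))
a=[cv2.resize(D['top']['im'][130:215,70:290],None,fx=3.6,fy=3.6,interpolation=2),cv2.resize(D['scene']['im'][200:335,200:445],None,fx=3.23,fy=3.23,interpolation=2)]
w=792;a=[cv2.resize(x,(w,int(x.shape[0]*w/x.shape[1]))) for x in a]
o=np.vstack(a);o=cv2.resize(o,None,fx=600/max(600,o.shape[0]),fy=600/max(600,o.shape[0]));o=cv2.convertScaleAbs(o,alpha=1.6);cv2.imwrite('pics/crop1.png',o);print(o.shape)
E
```

```text
plugstem top 36 mean [ 0.5515 -0.0085  0.1265] min [ 0.545 -0.015  0.114] max [ 0.558 -0.002  0.133] px 254.4 160.9 rect [551.9  -8.7] [13.1 12.6] 0.5
plugstem scene 64 mean [ 0.5565 -0.0066  0.124 ] min [ 0.545 -0.015  0.114] max [ 0.562 -0.     0.131] px 237.5 217.8 rect [554.2  -7.6] [15.6 16.1] 77.9
boss top 194 mean [ 0.5508 -0.0084  0.0991] min [ 0.527 -0.03   0.091] max [0.574 0.013 0.104] px 254.4 163.6 rect [552.7  -8.6] [44.1 44.6] 10.3
boss scene 122 mean [ 0.5628 -0.0017  0.0973] min [ 0.532 -0.031  0.09 ] max [0.579 0.016 0.101] px 237.9 228.9 rect [556.3  -7.3] [43.6 43.5] 35.6
plate top 805 mean [ 0.5494 -0.0084  0.0116] min [ 0.474 -0.086  0.006] max [0.637 0.055 0.02 ] px 254.6 171.2 rect [555.8 -15.4] [141.4 162.8] 89.2
bodyall top 896 mean [ 0.5438 -0.0092  0.0659] min [ 0.503 -0.053  0.02 ] max [0.603 0.035 0.119] px 254.8 168.9 rect [553.5  -8.4] [93.2 80.8] 9.4
tray rim top 392 mean [ 0.503  -0.312   0.0198] min [ 0.415 -0.387  0.012] max [ 0.59  -0.232  0.028] px 367.1 188.6 rect [ 503.4 -310.4] [121.9 151.2] 73.0
standtop top 2097 mean [0.5094 0.2998 0.1295] m
[... 180 characters left out ...]
77 0.204] px 121.6 171.4 rect [511.8 304. ] [ 34.6 144.7] 5.4
square top 268 mean [0.5042 0.3545 0.1874] min [0.488 0.34  0.15 ] max [0.525 0.377 0.204] px 100.2 173.2 rect [506.1 358.5] [31.2 31.4] 18.9
round top 232 mean [0.5141 0.2458 0.1892] min [0.5   0.232 0.151] max [0.533 0.265 0.203] px 146.3 169.4 rect [516.9 248.4] [32.9 33.1] 63.1
square scene 511 mean [0.5171 0.3606 0.183 ] min [0.492 0.341 0.15 ] max [0.528 0.378 0.203] px 407.9 257.0 rect [510.  359.5] [31.2 30.5] 19.6
round scene 442 mean [0.5274 0.2524 0.1829] min [0.503 0.234 0.15 ] max [0.537 0.267 0.203] px 352.7 237.4 rect [520.3 250.5] [33.5 33.1] 41.6
top -0.0008037764226995758
scene 0.0021613781326974557
(600, 640, 3)
```

View pics/crop1.png

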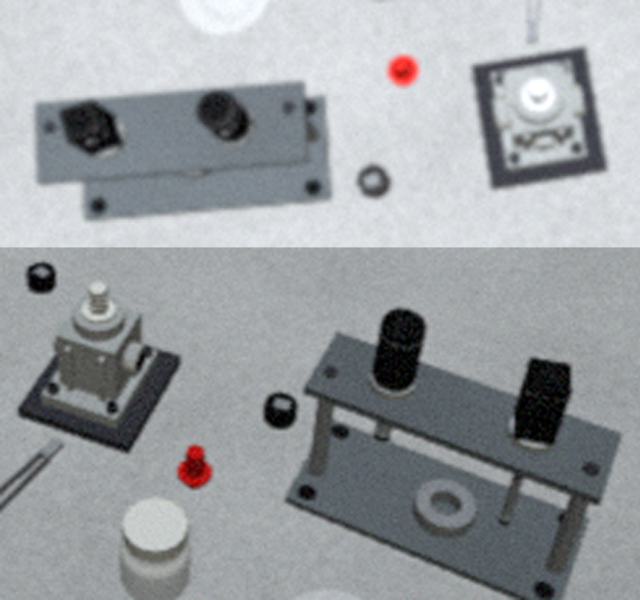

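Request:
drive_tool(series=[{"wz": 6.8}, {"wz": 6.8}, {"wz": 6.8}, {"wz": 6.8}, {"wz": 6.8}, {"wz": 6.8}, {"wz": 6.5}, {}], fingers=-1)

```text
$.series[0]: bad value
```

```bash
cat >> h.py <<'E'
from scipy.spatial.transform import Rotation as Ro
def st(target=None):
    s=arm.get_state(); R=Ro.from_rotvec(s['eef_rot']).as_matrix()
    print('t',round(s['time'],2),'tcp',s['tcp_pos'].round(4),'jaw',np.degrees(np.arctan2(R[1,1],R[0,1])).round(2),'z',R[:,2].round(4),'q',s['qpos'].round(2),'F',s['wrist_force'].round(2),'w',round(s['grip_width'],3))
    if target is not None: print('tool mm',(R.T@(np.array(target)-s['tcp_pos'])*1000).round(1))
E
python3 -c "
from h import *
st([.553,-.008,.20])"
```

```text
t 0.1 tcp [0.212  0.4801 0.2633] jaw 66.18 z [-6.e-04 -8.e-04 -1.e+00] q [ 0.93  0.31  1.5   0.    1.33 -0.22] F [-0.71  0.35 -0.16] w 0.998
tool mm [-509.2 -308.7   63.4]
```

Request:
drive_tool(series=[{"dx": 0, "dy": 0, "dz": 0, "wx": 0, "wy": 0, "wz": 6.8}, {"dx": 0, "dy": 0, "dz": 0, "wx": 0, "wy": 0, "wz": 6.8}, {"dx": 0, "dy": 0, "dz": 0, "wx": 0, "wy": 0, "wz": 6.8}, {"dx": 0, "dy": 0, "dz": 0, "wx": 0, "wy": 0, "wz": 6.8}, {"dx": 0, "dy": 0, "dz": 0, "wx": 0, "wy": 0, "wz": 6.8}, {"dx": 0, "dy": 0, "dz": 0, "wx": 0, "wy": 0, "wz": 6.8}, {"dx": 0, "dy": 0, "dz": 0, "wx": 0, "wy": 0, "wz": 6.8}], fingers=-1)

```text
time: 0.68
tcp_pos: [0.2113, 0.4793, 0.2608]
eef_rot: [1.878, 2.518, -0.011]
wrist_force: [-0.5, -0.4, 0.3]
grip_width: 0.999
```

```bash
python3 -c "
from h import *
st([.553,-.008,.20])"
```

```text
t 0.68 tcp [0.2113 0.4793 0.2608] jaw 16.57 z [-0.004  -0.0054 -1.    ] q [ 0.93  0.32  1.5  -0.    1.33  0.64] F [-0.53 -0.4   0.28] w 0.999
tool mm [-564.2  188.9   62.1]
```

Request:
drive_tool(series=[{"dx": -35, "dy": 11.8, "dz": 1, "wx": 0, "wy": 0, "wz": -2.5}, {"dx": -35, "dy": 11.8, "dz": 1, "wx": 0, "wy": 0, "wz": 0}, {"dx": -35, "dy": 11.8, "dz": 1, "wx": 0, "wy": 0, "wz": 0}, {"dx": -35, "dy": 11.8, "dz": 1, "wx": 0, "wy": 0, "wz": 0}, {"dx": -35, "dy": 11.8, "dz": 1, "wx": 0, "wy": 0, "wz": 0}, {"dx": -35, "dy": 11.8, "dz": 1, "wx": 0, "wy": 0, "wz": 0}, {"dx": -35, "dy": 11.8, "dz": 1, "wx": 0, "wy": 0, "wz": 0}, {"dx": -35, "dy": 11.8, "dz": 1, "wx": 0, "wy": 0, "wz": 0}, {"dx": -35, "dy": 11.8, "dz": 1, "wx": 0, "wy": 0, "wz": 0}, {"dx": -35, "dy": 11.8, "dz": 1, "wx": 0, "wy": 0, "wz": 0}, {"dx": -35, "dy": 11.8, "dz": 1, "wx": 0, "wy": 0, "wz": 0}, {"dx": -35, "dy": 11.8, "dz": 1, "wx": 0, "wy": 0, "wz": 0}, {"dx": -35, "dy": 11.8, "dz": 1, "wx": 0, "wy": 0, "wz": 0}, {"dx": -35, "dy": 11.8, "dz": 1, "wx": 0, "wy": 0, "wz": 0}, {"dx": 0, "dy": 0, "dz": 0, "wx": 0, "wy": 0, "wz": 0}])

```text
time: 1.93
tcp_pos: [0.5314, 0.045, 0.2423]
eef_rot: [-1.831, -2.547, 0.019]
wrist_force: [-0.1, 0.2, -1.0]
grip_width: 1.003
```

```bash
python3 -c "
from h import *
st([.553,-.008,.18])"
```

```text
t 1.93 tcp [0.5314 0.045  0.2423] jaw 18.57 z [-0.0104 -0.0072 -0.9999] q [-0.13  0.35  1.5  -0.01  1.3  -0.45] F [-0.11  0.24 -0.95] w 1.003
tool mm [-56.9   4.3  62.5]
```

Request:
drive_tool(series=[{"dx": -19, "dy": 1.5, "dz": 15, "wx": 0, "wy": 0, "wz": 0}, {"dx": -19, "dy": 1.5, "dz": 15, "wx": 0, "wy": 0, "wz": 0}, {"dx": -15, "dy": 1, "dz": 15, "wx": 0, "wy": 0, "wz": 0}, {"dx": 0, "dy": 0, "dz": 10, "wx": 0, "wy": 0, "wz": 0}, {"dx": 0, "dy": 0, "dz": 0, "wx": 0, "wy": 0, "wz": 0}, {"dx": 0, "dy": 0, "dz": 0, "wx": 0, "wy": 0, "wz": 0}])

```text
time: 2.43
tcp_pos: [0.5517, -0.0064, 0.1838]
eef_rot: [-1.833, -2.542, 0.019]
wrist_force: [-0.3, 0.3, 0.3]
grip_width: 1.003
```

```bash
python3 -c "
from h import *
st([.553,-.008,.132])"
```

```text
t 2.43 tcp [ 0.5517 -0.0064  0.1838] jaw 18.41 z [-0.0131 -0.0055 -0.9999] q [-0.22  0.45  1.52 -0.01  1.19 -0.54] F [-0.26  0.31  0.31] w 1.003
tool mm [-1.9  1.4 51.8]
```

Request:
drive_tool(series=[{"dx": -2, "dy": 1, "dz": 13, "wx": -0.8, "wy": 0, "wz": 0}, {"dx": 0, "dy": 0, "dz": 13, "wx": 0, "wy": 0, "wz": 0}, {"dx": 0, "dy": 0, "dz": 13, "wx": 0, "wy": 0, "wz": 0}, {"dx": 0, "dy": 0, "dz": 9, "wx": 0, "wy": 0, "wz": 0}, {"dx": 0, "dy": 0, "dz": 0, "wx": 0, "wy": 0, "wz": 0}, {"dx": 0, "dy": 0, "dz": 0, "wx": 0, "wy": 0, "wz": 0}])

```text
time: 2.93
tcp_pos: [0.5534, -0.0026, 0.1392]
eef_rot: [1.826, 2.548, 0.005]
wrist_force: [0.4, -0.1, 0.1]
grip_width: 0.999
```

```bash
cat >> h.py <<'E'
def tilt():
    R=Ro.from_rotvec(arm.get_state()['eef_rot']).as_matrix()
    print('to level wx,wy deg',np.degrees(R.T@np.cross(R[:,2],[0,0,-1])).round(2))
E
python3 -c "
from h import *
st([.553,-.008,.132]);tilt()"
```

```text
t 2.93 tcp [ 0.5534 -0.0026  0.1392] jaw 18.74 z [ 0.007  -0.0013 -1.    ] q [-0.22  0.5   1.57  0.    1.06 -0.54] F [ 0.37 -0.12  0.09] w 0.999
tool mm [-5.  -2.2  7.2]
to level wx,wy deg [0.36 0.2  0.  ]
```

Request:
drive_tool(series=[{"dx": -5, "dy": -2, "dz": 6, "wx": 0, "wy": 0, "wz": 0}, {"dx": 0, "dy": 0, "dz": 0, "wx": 0, "wy": 0, "wz": 0}, {"dx": 0, "dy": 0, "dz": 0, "wx": 0, "wy": 0, "wz": 0}])

```text
time: 3.18
tcp_pos: [0.5538, -0.0078, 0.1348]
eef_rot: [1.823, 2.547, 0.007]
wrist_force: [1.0, 0.1, 0.3]
grip_width: 1.001
```

Request:
drive_tool(series=[{"dx": 0, "dy": 0, "dz": 0, "wx": 0, "wy": 0, "wz": 0}, {"dx": 0, "dy": 0, "dz": 0, "wx": 0, "wy": 0, "wz": 0}, {"dx": 0, "dy": 0, "dz": 0, "wx": 0, "wy": 0, "wz": 0}, {"dx": 0, "dy": 0, "dz": 0, "wx": 0, "wy": 0, "wz": 0}, {"dx": 0, "dy": 0, "dz": 0, "wx": 0, "wy": 0, "wz": 0}, {"dx": 0, "dy": 0, "dz": 0, "wx": 0, "wy": 0, "wz": 0}, {"dx": 0, "dy": 0, "dz": 0, "wx": 0, "wy": 0, "wz": 0}, {"dx": 0, "dy": 0, "dz": 0, "wx": 0, "wy": 0, "wz": 0}, {"dx": 0, "dy": 0, "dz": 0, "wx": 0, "wy": 0, "wz": 0}, {"dx": 0, "dy": 0, "dz": 0, "wx": 0, "wy": 0, "wz": 0}, {"dx": 0, "dy": 0, "dz": 0, "wx": 0, "wy": 0, "wz": 0}, {"dx": 0, "dy": 0, "dz": 0, "wx": 0, "wy": 0, "wz": 0}], fingers=1, grip_force=10)

```text
time: 4.18
tcp_pos: [0.5543, -0.0081, 0.136]
eef_rot: [1.823, 2.545, 0.008]
wrist_force: [0.7, 0.6, 0.5]
grip_width: 0.175
```

```bash
python3 -c "
from h import *
st([.553,-.008,.132]);tilt()
im,d=grab('top','top1');C=cloud('top',d)
"
```

```text
t 4.18 tcp [ 0.5543 -0.0081  0.136 ] jaw 18.78 z [ 0.0119 -0.0024 -0.9999] q [-0.23  0.5   1.58  0.    1.05 -0.55] F [0.71 0.6  0.49] w 0.175
tool mm [ 0.6 -1.2  4. ]
to level wx,wy deg [ 0.6   0.35 -0.  ]
```

Request:
drive_tool(series=[{"dx": 0, "dy": 0, "dz": -15, "wx": 0.6, "wy": 0, "wz": 0}, {"dx": 0, "dy": 0, "dz": -20, "wx": 0, "wy": 0, "wz": 0}, {"dx": 0, "dy": 0, "dz": -20, "wx": 0, "wy": 0, "wz": 0}, {"dx": 0, "dy": 0, "dz": 0, "wx": 0, "wy": 0, "wz": 0}, {"dx": -27, "dy": -14.5, "dz": 0, "wx": 0, "wy": 0, "wz": 0}, {"dx": -27, "dy": -14.5, "dz": 0, "wx": 0, "wy": 0, "wz": 0}, {"dx": -27, "dy": -14.5, "dz": 0, "wx": 0, "wy": 0, "wz": 0}, {"dx": -27, "dy": -14.5, "dz": 0, "wx": 0, "wy": 0, "wz": 0}, {"dx": -27, "dy": -14.5, "dz": 0, "wx": 0, "wy": 0, "wz": 0}, {"dx": -27, "dy": -14.5, "dz": 0, "wx": 0, "wy": 0, "wz": 0}, {"dx": -27, "dy": -14.5, "dz": 0, "wx": 0, "wy": 0, "wz": 0}, {"dx": -27, "dy": -14.5, "dz": 0, "wx": 0, "wy": 0, "wz": 0}, {"dx": -27, "dy": -14.5, "dz": 0, "wx": 0, "wy": 0, "wz": 0}, {"dx": 0, "dy": 0, "dz": 0, "wx": 0, "wy": 0, "wz": 0}])

```text
time: 5.4
tcp_pos: [0.5046, -0.2898, 0.1848]
eef_rot: [-1.821, -2.556, 0.007]
wrist_force: [-0.3, -0.5, 0.1]
grip_width: 0.177
```

```bash
python3 -c "
from h import *
st([.505,-.310,.055]);tilt()
"
```

```text
t 5.4 tcp [ 0.5046 -0.2898  0.1848] jaw 19.06 z [-0.0055 -0.0018 -1.    ] q [-0.72  0.51  1.43 -0.01  1.21 -1.05] F [-0.26 -0.48  0.11] w 0.177
tool mm [-19.2  -5.4 129.8]
to level wx,wy deg [-0.33 -0.01  0.  ]
```

Request:
drive_tool(series=[{"dx": -9, "dy": -3, "dz": 20, "wx": 0, "wy": 0, "wz": 0}, {"dx": -8, "dy": -3, "dz": 25, "wx": 0, "wy": 0, "wz": 0}, {"dx": 0, "dy": 0, "dz": 25, "wx": 0, "wy": 0, "wz": 0}, {"dx": 0, "dy": 0, "dz": 25, "wx": 0, "wy": 0, "wz": 0}, {"dx": 0, "dy": 0, "dz": 20, "wx": 0, "wy": 0, "wz": 0}, {"dx": 0, "dy": 0, "dz": 8, "wx": 0, "wy": 0, "wz": 0}, {"dx": 0, "dy": 0, "dz": 0, "wx": 0, "wy": 0, "wz": 0}, {"dx": 0, "dy": 0, "dz": 0, "wx": 0, "wy": 0, "wz": 0}])

```text
time: 6.07
tcp_pos: [0.5025, -0.3079, 0.0521]
eef_rot: [-1.824, -2.551, 0.006]
wrist_force: [-0.4, 0.3, 2.6]
grip_width: 0.177
```

Request:
drive_tool(series=[{"dx": 0, "dy": 0, "dz": 0, "wx": 0, "wy": 0, "wz": 0}, {"dx": 0, "dy": 0, "dz": 0, "wx": 0, "wy": 0, "wz": 0}, {"dx": 0, "dy": 0, "dz": 0, "wx": 0, "wy": 0, "wz": 0}, {"dx": 0, "dy": 0, "dz": 0, "wx": 0, "wy": 0, "wz": 0}, {"dx": 0, "dy": 0, "dz": 0, "wx": 0, "wy": 0, "wz": 0}, {"dx": 0, "dy": 0, "dz": 0, "wx": 0, "wy": 0, "wz": 0}, {"dx": 0, "dy": 0, "dz": -20, "wx": 0, "wy": 0, "wz": 0}, {"dx": 0, "dy": 0, "dz": -30, "wx": 0, "wy": 0, "wz": 0}, {"dx": 0, "dy": 0, "dz": -40, "wx": 0, "wy": 0, "wz": 0}, {"dx": 0, "dy": 0, "dz": -40, "wx": 0, "wy": 0, "wz": 0}, {"dx": 0, "dy": 0, "dz": -40, "wx": 0, "wy": 0, "wz": 0}, {"dx": 0, "dy": 0, "dz": -40, "wx": 0, "wy": 0, "wz": 0}, {"dx": 0, "dy": 0, "dz": -20, "wx": 0, "wy": 0, "wz": 0}, {"dx": 0, "dy": 0, "dz": 0, "wx": 0, "wy": 0, "wz": 0}], fingers=0)

```text
time: 7.23
tcp_pos: [0.5034, -0.3066, 0.2972]
eef_rot: [-1.826, -2.554, 0.006]
wrist_force: [-0.5, 0.6, -0.6]
grip_width: 0.5
```

```bash
python3 -c "
from h import *
st([.508,.359,.29]);tilt()
t,d=grab('top','top2');s,e=grab('scene','scene2')
a=cv2.resize(t[130:230,220:420],(800,400),interpolation=2)[:300];b=cv2.resize(s[160:285,110:285],(420,300),interpolation=2)
o=np.zeros((600,800,3),np.uint8);o[:300]=a;o[300:,:420]=b;o[300:,420:]=cv2.resize(s[225:345,310:445],(380,300),interpolation=2)
cv2.imwrite('pics/c2.png',cv2.convertScaleAbs(o,alpha=1.4))
"
```

```text
t 7.23 tcp [ 0.5034 -0.3066  0.2972] jaw 18.89 z [-0.0038 -0.002  -1.    ] q [-0.74  0.44  1.23 -0.    1.47 -1.07] F [-0.51  0.59 -0.6 ] w 0.5
tool mm [628.3 219.8   5.9]
to level wx,wy deg [-0.24  0.04  0.  ]
```

View pics/c2.png

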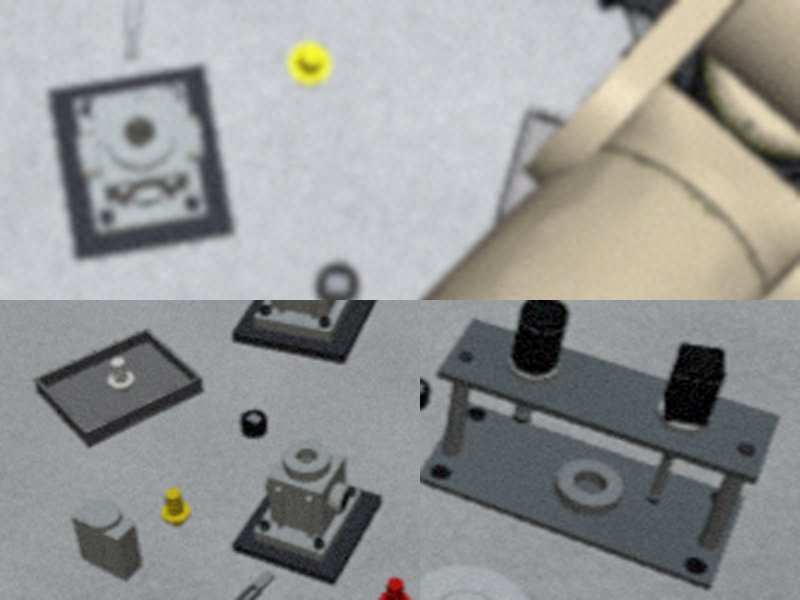

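The plug stands in the tray, scene crop (120,370), and the bore is open: top px ~(254.8,162.8), scene px ~(236.7,224.6). Next I measure the bore mouth in both views.

```bash
cat >> h.py <<'E'
def blob(im,u0,v0,r,dark=True,thr=None,up=8):
    g=cv2.resize(cv2.cvtColor(im,6)[v0-r:v0+r+1,u0-r:u0+r+1].astype(np.float32),None,fx=up,fy=up,interpolation=cv2.INTER_CUBIC)
    m=((g<thr) if dark else (g>thr)).astype(np.uint8)
    n,l,s,c=cv2.connectedComponentsWithStats(m); k=l[len(l)//2,len(l)//2]
    cs,_=cv2.findContours((l==k).astype(np.uint8),0,1); e=cv2.fitEllipse(max(cs,key=len))
    f=lambda p:((p[0]+.5)/up-.5+u0-r,(p[1]+.5)/up-.5+v0-r)
    return f(c[k]),f(e[0]),np.array(e[1])/up,s[k,4]/up**2
E
python3 - <<'E'
from h import *
for n,u,v in(('top',255,163),('scene',237,224)):
    im=np.load(n+'2.npz')['im']; g=cv2.cvtColor(im,6); print(g[v-7:v+8:1,u-9:u+10])
    lo,hi=g[v-1:v+2,u-1:u+2].mean(),np.percentile(g[v-7:v+8,u-7:u+8],75)
    for a in(.4,.5,.6):
        c,e,ax,ar=blob(im,u,v,12,True,lo+a*(hi-lo)); print(n,a,np.round(c,2),np.round(e,2),ax.round(2),round(ar,1),'xyz',plane(n,*c,.1).round(4),plane(n,*e,.1).round(4))
    # boss disc by depth at z~.1
    print('expected ellipse 20mm px',cam(n)[0]*.02/np.linalg.norm(cam(n)[3][:3,3]-[.553,-.008,.1]))
E
```

```text
[[136 139 139 139 134 135 136 137 135 136 137 138 136 136 139 135 133 135
  133]
 [136 137 137 139 137 138 139 136 136 138 137 139 139 137 137 136 135 134
  136]
 [135 135 136 138 139 136 135 127 124 128 130 134 136 139 137 137 134 134
  133]
 [135 137 137 137 136 130 120 107  97 100 108 121 131 136 135 139 136 136
  134]
 [134 134 136 136 132 118  95  84  74  72  78  97 117 133 133 133 136 132
  137]
 [135 132 137 133 126  98  71  62  63  61  61  74 104 130 134 135 135 136
  133]
 [135 135 133 134 120  88  60  56  57  53  57  65  91 127 136 136 133 135
  132]
 [133 134 136 133 118  87  65  57  54  54  54  63  94 124 136 136 135 133
  135]
 [131 135 137 135 123 101  71  61  59  60  64  79 104 127 134 135 131 125
  132]
 [129 134 135 136 131 116  92  70  66  71  83 104 123 135 137 135 129 126
  128]
 [123 125 131 136 136 130 113 101  93  96 112 126 136 137 136 135 127 124
  130]
 [124 122 128 135 135 136 131 124 124 126 131 136 137 137 132 130 120 122
  130]
 [131 121 123 130 138 139 137 137 136 134 137 135 134 131 129 118 119 126
  134]
 [133 124 113 118 125 131 134 134 136 135 134 1
[... 1401 characters left out ...]
2 105 106 103 106 103 102  97  96 105 106 104 105 103 100  94
   67]
 [ 64  66  85  99 103 108 102 103 106 103 107 108 106  99 104 106  92  71
   52]
 [ 71  49  58  81  91  99 102 101 104 103 105 103 103 101  93  81  68  51
   53]
 [ 87  59  49  56  65  72  82  89  98  95  93  91  88  78  65  53  53  49
   64]]
scene 0.4 [237.29 224.38] [237.29 224.39] [5.58 8.62] 38.7 xyz [ 0.554  -0.0096  0.1   ] [ 0.554  -0.0096  0.1   ]
scene 0.5 [237.29 224.4 ] [237.28 224.41] [5.86 8.98] 42.2 xyz [ 0.554  -0.0095  0.1   ] [ 0.5541 -0.0096  0.1   ]
scene 0.6 [237.29 224.41] [237.28 224.42] [6.14 9.38] 46.1 xyz [ 0.5541 -0.0095  0.1   ] [ 0.5541 -0.0095  0.1   ]
expected ellipse 20mm px 8.747727545315554
```

Request:
drive_tool(series=[{"dx": 35, "dy": 12.3, "dz": 0, "wx": 0, "wy": 0, "wz": 0}, {"dx": 35, "dy": 12.3, "dz": 0, "wx": 0, "wy": 0, "wz": 0}, {"dx": 35, "dy": 12.3, "dz": 0, "wx": 0, "wy": 0, "wz": 0}, {"dx": 35, "dy": 12.3, "dz": 0, "wx": 0, "wy": 0, "wz": 0}, {"dx": 35, "dy": 12.3, "dz": 0, "wx": 0, "wy": 0, "wz": 0}, {"dx": 35, "dy": 12.3, "dz": 0, "wx": 0, "wy": 0, "wz": 0}, {"dx": 35, "dy": 12.3, "dz": 0, "wx": 0, "wy": 0, "wz": 0}, {"dx": 35, "dy": 12.3, "dz": 0, "wx": 0, "wy": 0, "wz": 0}, {"dx": 35, "dy": 12.3, "dz": 0, "wx": 0, "wy": 0, "wz": 0}, {"dx": 35, "dy": 12.3, "dz": 0, "wx": 0, "wy": 0, "wz": 0}, {"dx": 35, "dy": 12.3, "dz": 0, "wx": 0, "wy": 0, "wz": 0}, {"dx": 35, "dy": 12.3, "dz": 0, "wx": 0, "wy": 0, "wz": 0}, {"dx": 35, "dy": 12.3, "dz": 0, "wx": 0, "wy": 0, "wz": 0}, {"dx": 35, "dy": 12.3, "dz": 0, "wx": 0, "wy": 0, "wz": 0}, {"dx": 35, "dy": 12.3, "dz": 0, "wx": 0, "wy": 0, "wz": 0}, {"dx": 35, "dy": 12.3, "dz": 0, "wx": 0, "wy": 0, "wz": 0}, {"dx": 35, "dy": 12.3, "dz": 0, "wx": 0, "wy": 0, "wz": 0}, {"dx": 0, "dy": 0, "dz": 0, "wx": 0, "wy": 0, "wz": 0}], fingers=-1)

```text
time: 8.83
tcp_pos: [0.4965, 0.3533, 0.257]
eef_rot: [-1.8, -2.495, 0.054]
wrist_force: [-0.1, -0.2, -0.1]
grip_width: 0.997
```

```bash
python3 -c "
from h import *
st([.508,.3585,.25]);tilt()
"
```

```text
t 8.83 tcp [0.4965 0.3533 0.257 ] jaw 18.45 z [-0.0733  0.0093 -0.9973] q [0.41 0.54 1.19 0.04 1.48 0.09] F [-0.08 -0.22 -0.1 ] w 0.997
tool mm [ 1.1 13.   6.2]
to level wx,wy deg [-3.82 -1.83  0.  ]
```

Request:
drive_tool(series=[{"dx": 1, "dy": 8, "dz": -4, "wx": -2.5, "wy": -1.2, "wz": -0.5}, {"dx": 0, "dy": 4, "dz": 0, "wx": -1.3, "wy": -0.6, "wz": 0}, {"dx": 0, "dy": 0, "dz": 0, "wx": 0, "wy": 0, "wz": 0}, {"dx": 0, "dy": 0, "dz": 0, "wx": 0, "wy": 0, "wz": 0}])

```text
time: 9.17
tcp_pos: [0.5058, 0.3585, 0.2514]
eef_rot: [-1.82, -2.554, 0.017]
wrist_force: [-0.4, 0.3, -0.5]
grip_width: 1.002
```

```bash
python3 -c "
from h import *
st([.508,.3585,.178]);tilt()
"
```

```text
t 9.17 tcp [0.5058 0.3585 0.2514] jaw 19.06 z [-0.0111 -0.0058 -0.9999] q [ 0.43  0.54  1.19 -0.    1.42  0.1 ] F [-0.37  0.28 -0.53] w 1.002
tool mm [-0.5  3.  73.4]
to level wx,wy deg [-0.71  0.11  0.  ]
```

Request:
drive_tool(series=[{"dx": 0, "dy": 2, "dz": 12, "wx": -0.7, "wy": 0, "wz": 0}, {"dx": 0, "dy": 0, "dz": 15, "wx": 0, "wy": 0, "wz": 0}, {"dx": 0, "dy": 0, "dz": 15, "wx": 0, "wy": 0, "wz": 0}, {"dx": 0, "dy": 0, "dz": 15, "wx": 0, "wy": 0, "wz": 0}, {"dx": 0, "dy": 0, "dz": 10, "wx": 0, "wy": 0, "wz": 0}, {"dx": 0, "dy": 0, "dz": 0, "wx": 0, "wy": 0, "wz": 0}, {"dx": 0, "dy": 0, "dz": 0, "wx": 0, "wy": 0, "wz": 0}, {"dx": 0, "dy": 0, "dz": 0, "wx": 0, "wy": 0, "wz": 0}])

```text
time: 9.83
tcp_pos: [0.5076, 0.3526, 0.1795]
eef_rot: [-1.832, -2.547, 0.012]
wrist_force: [1.0, -0.6, 0.7]
grip_width: 1.001
```

```bash
python3 -c "
from h import *
st([.508,.3585,.178]);tilt()
"
```

```text
t 9.83 tcp [0.5076 0.3526 0.1795] jaw 18.54 z [-0.0079 -0.0035 -1.    ] q [0.42 0.59 1.3  0.   1.26 0.09] F [ 0.96 -0.58  0.73] w 1.001
tool mm [5.5 2.3 1.5]
to level wx,wy deg [-0.49  0.05 -0.  ]
```

Request:
drive_tool(series=[{"dx": 5.5, "dy": 1.5, "dz": 1, "wx": -0.5, "wy": 0, "wz": -0.6}, {"dx": 0, "dy": 0, "dz": 0, "wx": 0, "wy": 0, "wz": 0}, {"dx": 0, "dy": 0, "dz": 0, "wx": 0, "wy": 0, "wz": 0}])

```text
time: 10.08
tcp_pos: [0.508, 0.3589, 0.1805]
eef_rot: [1.819, 2.558, 0.005]
wrist_force: [-0.2, -0.9, 0.2]
grip_width: 0.996
```

```bash
python3 -c "
from h import *
st([.508,.3585,.178]);tilt()
"
```

```text
t 10.08 tcp [0.508  0.3589 0.1805] jaw 19.17 z [ 0.0041  0.0012 -1.    ] q [ 0.43  0.59  1.3  -0.    1.25  0.09] F [-0.17 -0.88  0.19] w 0.996
tool mm [-0.4 -0.1  2.5]
to level wx,wy deg [ 0.24  0.01 -0.  ]
```

Good. Close firmly.

Request:
drive_tool(series=[{"dx": 0, "dy": 0, "dz": 0, "wx": 0, "wy": 0, "wz": 0}, {"dx": 0, "dy": 0, "dz": 0, "wx": 0, "wy": 0, "wz": 0}, {"dx": 0, "dy": 0, "dz": 0, "wx": 0, "wy": 0, "wz": 0}, {"dx": 0, "dy": 0, "dz": 0, "wx": 0, "wy": 0, "wz": 0}, {"dx": 0, "dy": 0, "dz": 0, "wx": 0, "wy": 0, "wz": 0}, {"dx": 0, "dy": 0, "dz": 0, "wx": 0, "wy": 0, "wz": 0}, {"dx": 0, "dy": 0, "dz": 0, "wx": 0, "wy": 0, "wz": 0}, {"dx": 0, "dy": 0, "dz": 0, "wx": 0, "wy": 0, "wz": 0}, {"dx": 0, "dy": 0, "dz": 0, "wx": 0, "wy": 0, "wz": 0}, {"dx": 0, "dy": 0, "dz": 0, "wx": 0, "wy": 0, "wz": 0}], fingers=1, grip_force=35)

```text
time: 10.92
tcp_pos: [0.5081, 0.3593, 0.1817]
eef_rot: [1.818, 2.558, 0.008]
wrist_force: [-0.7, 0.4, -0.2]
grip_width: 0.333
```

```bash
python3 -c "
from h import *
st([.508,.3585,.178]);tilt()
"
```

```text
t 10.92 tcp [0.5081 0.3593 0.1817] jaw 19.2 z [ 0.0057  0.002  -1.    ] q [ 0.43  0.59  1.3  -0.    1.25  0.09] F [-0.73  0.42 -0.21] w 0.333
tool mm [-0.7 -0.4  3.7]
to level wx,wy deg [ 0.35  0.   -0.  ]
```

Request:
drive_tool(series=[{"dx": 0, "dy": 0, "dz": -8, "wx": 0, "wy": 0, "wz": 0}, {"dx": 0, "dy": 0, "dz": -14, "wx": 0, "wy": 0, "wz": 0}, {"dx": 0, "dy": 0, "dz": -14, "wx": 0, "wy": 0, "wz": 0}, {"dx": 0, "dy": 0, "dz": -14, "wx": 0, "wy": 0, "wz": 0}, {"dx": 0, "dy": 0, "dz": -14, "wx": 0, "wy": 0, "wz": 0}, {"dx": 0, "dy": 0, "dz": 0, "wx": 0, "wy": 0, "wz": 0}])

```text
time: 11.42
tcp_pos: [0.5069, 0.3588, 0.2484]
eef_rot: [1.819, 2.56, 0.001]
wrist_force: [-0.3, -0.5, -2.1]
grip_width: 0.338
```

```bash
python3 -c "
from h import *
st([.508,.359,.38]);tilt()
"
```

```text
t 11.42 tcp [0.5069 0.3588 0.2484] jaw 19.2 z [ 1.2e-03 -2.0e-04 -1.0e+00] q [ 0.43  0.54  1.21 -0.    1.4   0.09] F [-0.31 -0.52 -2.06] w 0.338
tool mm [  -0.2    1.3 -131.6]
to level wx,wy deg [ 0.06  0.03 -0.  ]
```

Request:
drive_tool(series=[{"dx": 0, "dy": 1, "dz": -18, "wx": 0, "wy": 0, "wz": 0}, {"dx": 0, "dy": 0, "dz": -18, "wx": 0, "wy": 0, "wz": 0}, {"dx": 0, "dy": 0, "dz": -18, "wx": 0, "wy": 0, "wz": 0}, {"dx": 0, "dy": 0, "dz": -18, "wx": 0, "wy": 0, "wz": 0}, {"dx": 0, "dy": 0, "dz": -18, "wx": 0, "wy": 0, "wz": 0}, {"dx": 0, "dy": 0, "dz": -18, "wx": 0, "wy": 0, "wz": 0}, {"dx": 0, "dy": 0, "dz": -18, "wx": 0, "wy": 0, "wz": 0}, {"dx": 0, "dy": 0, "dz": -8, "wx": 0, "wy": 0, "wz": 0}, {"dx": 0, "dy": 0, "dz": 0, "wx": 0, "wy": 0, "wz": 0}])

```text
time: 12.17
tcp_pos: [0.5069, 0.3587, 0.3823]
eef_rot: [-1.818, -2.557, 0.013]
wrist_force: [-1.1, -0.6, -2.4]
grip_width: 0.339
```

```bash
python3 -c "
from h import *
st([.5537,-.009,.38]);tilt();s,e=grab('scene','scene3');cv2.imwrite('pics/c3.png',cv2.resize(s,(800,600),interpolation=2))
"
```

```text
t 12.17 tcp [0.5069 0.3587 0.3823] jaw 19.2 z [-0.0082 -0.0045 -1.    ] q [ 0.43  0.51  0.91 -0.    1.73  0.09] F [-1.1  -0.56 -2.35] w 0.339
tool mm [-362.6  -76.7    3.6]
to level wx,wy deg [-0.53  0.09 -0.  ]
```

View pics/c3.png

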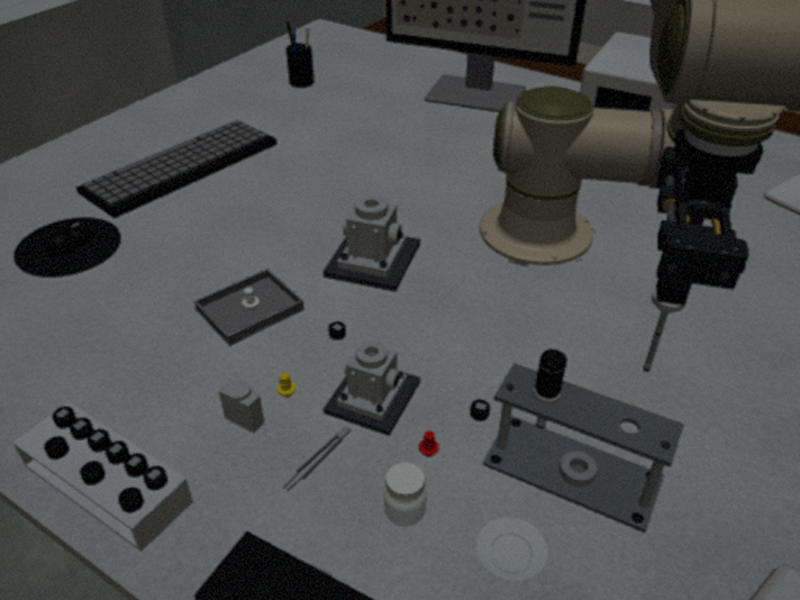

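The scope is held and clear of the stand, with its rod tip at about (648,366) in the enlarged view. Next I move over the bore.

Request:
drive_tool(series=[{"dx": -15, "dy": -3, "dz": 0, "wx": -0.5, "wy": 0, "wz": 0}, {"dx": -30, "dy": -6.5, "dz": 0, "wx": 0, "wy": 0, "wz": 0}, {"dx": -30, "dy": -6.5, "dz": 0, "wx": 0, "wy": 0, "wz": 0}, {"dx": -30, "dy": -6.5, "dz": 0, "wx": 0, "wy": 0, "wz": 0}, {"dx": -30, "dy": -6.5, "dz": 0, "wx": 0, "wy": 0, "wz": 0}, {"dx": -30, "dy": -6.5, "dz": 0, "wx": 0, "wy": 0, "wz": 0}, {"dx": -30, "dy": -6.5, "dz": 0, "wx": 0, "wy": 0, "wz": 0}, {"dx": -30, "dy": -6.5, "dz": 0, "wx": 0, "wy": 0, "wz": 0}, {"dx": -30, "dy": -6.5, "dz": 0, "wx": 0, "wy": 0, "wz": 0}, {"dx": -30, "dy": -6.5, "dz": 0, "wx": 0, "wy": 0, "wz": 0}, {"dx": -30, "dy": -6.5, "dz": 0, "wx": 0, "wy": 0, "wz": 0}, {"dx": -30, "dy": -6.5, "dz": 0, "wx": 0, "wy": 0, "wz": 0}, {"dx": -10, "dy": -2, "dz": 0, "wx": 0, "wy": 0, "wz": 0}, {"dx": 0, "dy": 0, "dz": 0, "wx": 0, "wy": 0, "wz": 0}])

```text
time: 13.38
tcp_pos: [0.5489, -0.017, 0.3577]
eef_rot: [-1.799, -2.543, 0.035]
wrist_force: [-0.1, -0.2, -2.4]
grip_width: 0.338
```

```bash
python3 -c "
from h import *
st([.5537,-.009,.292]);tilt()
"
```

```text
t 13.38 tcp [ 0.5489 -0.017   0.3577] jaw 19.45 z [-0.0343 -0.0033 -0.9994] q [-0.24  0.34  1.22 -0.01  1.61 -0.58] F [-0.13 -0.25 -2.39] w 0.338
tool mm [ 5.4  9.4 65.4]
to level wx,wy deg [-1.91 -0.48  0.  ]
```

Request:
drive_tool(series=[{"dx": 3, "dy": 4, "dz": 10, "wx": -1.9, "wy": -0.5, "wz": 0}, {"dx": 2, "dy": 3, "dz": 15, "wx": 0, "wy": 0, "wz": 0}, {"dx": 0, "dy": 0, "dz": 15, "wx": 0, "wy": 0, "wz": 0}, {"dx": 0, "dy": 0, "dz": 15, "wx": 0, "wy": 0, "wz": 0}, {"dx": 0, "dy": 0, "dz": 5, "wx": 0, "wy": 0, "wz": 0}, {"dx": 0, "dy": 0, "dz": 0, "wx": 0, "wy": 0, "wz": 0}, {"dx": 0, "dy": 0, "dz": 0, "wx": 0, "wy": 0, "wz": 0}])

```text
time: 13.97
tcp_pos: [0.5517, -0.0028, 0.2907]
eef_rot: [-1.807, -2.563, -0.0]
wrist_force: [-0.1, -0.5, -2.1]
grip_width: 0.339
```

```bash
python3 -c "
from h import *
st([.5537,-.009,.292]);tilt()
"
```

```text
t 13.97 tcp [ 0.5517 -0.0028  0.2907] jaw 19.63 z [-0.005   0.0036 -1.    ] q [-0.22  0.36  1.37  0.    1.42 -0.56] F [-0.07 -0.46 -2.14] w 0.339
tool mm [-6.5 -0.2 -1.3]
to level wx,wy deg [-0.2  -0.29  0.  ]
```

Request:
drive_tool(series=[{"dx": -6.5, "dy": 0, "dz": 0, "wx": -0.2, "wy": -0.3, "wz": 0}, {"dx": 0, "dy": 0, "dz": 0, "wx": 0, "wy": 0, "wz": 0}, {"dx": 0, "dy": 0, "dz": 0, "wx": 0, "wy": 0, "wz": 0}, {"dx": 0, "dy": 0, "dz": 0, "wx": 0, "wy": 0, "wz": 0}])

```text
time: 14.3
tcp_pos: [0.5547, -0.0088, 0.2929]
eef_rot: [1.807, 2.565, 0.002]
wrist_force: [-0.2, -0.8, -2.2]
grip_width: 0.337
```

```bash
python3 -c "
from h import *
st([.5537,-.009,.292]);tilt();s,e=grab('scene','scene4');t,e=grab('top','top4');print(proj('scene',[.5537,-.009,.134]),proj('top',[.5537,-.009,.134]))
o=np.hstack([cv2.resize(s[130:250,190:290],(500,600),interpolation=2),cv2.resize(t[100:250,220:295],(300,600),interpolation=2)])
cv2.imwrite('pics/c4.png',cv2.convertScaleAbs(o,alpha=1.5))
"
```

```text
t 14.3 tcp [ 0.5547 -0.0088  0.2929] jaw 19.68 z [ 0.0041 -0.0012 -1.    ] q [-0.23  0.36  1.36 -0.    1.42 -0.57] F [-0.19 -0.77 -2.23] w 0.337
tool mm [ 0.2 -1.   0.9]
to level wx,wy deg [ 0.2   0.15 -0.  ]
(np.float64(237.2119236048202), np.float64(213.37140893627725)) (np.float64(254.588494013695), np.float64(159.39535861355597))
```

View pics/c4.png

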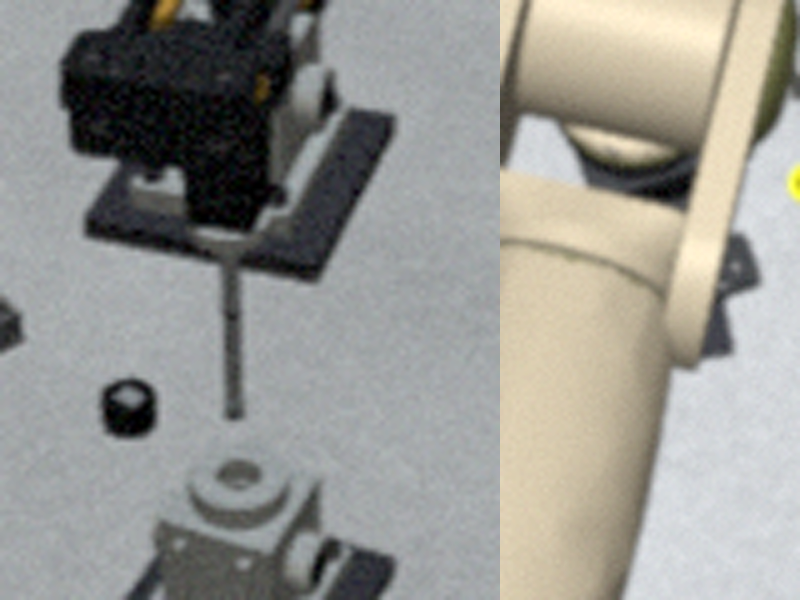

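The rod hangs over the bore in the scene view: tip at crop (233,416), px (236.6,213.2), against a predicted (237.2,213.4). The arm covers the top view. I refine the rod axis and tip against the bore from the scene view.

```bash
cat > rod.py <<'E'
from h import *
def rod(s,d,tcp,zb,zt,h=9):
    # axis px per row by dark-weighted centroid; expected axis = vertical line under tcp
    g=cv2.cvtColor(s,6).astype(float); T=cam('scene')[3]; W=cloud('scene',d); out=[]
    v0,v1=proj('scene',[*tcp[:2],zt])[1],proj('scene',[*tcp[:2],zb])[1]
    for v in range(int(v0),int(v1)+1):
        z=zt+(zb-zt)*(v-v0)/(v1-v0); ue=proj('scene',[*tcp[:2],z])[0]; u=np.arange(int(ue)-h,int(ue)+h+1)
        r=g[v,u]; bg=np.interp(u,[u[0]+1,u[-1]-1],[np.median(r[:4]),np.median(r[-4:])]); w=np.clip(bg-r-8,0,None)
        # keep connected run around the max
        k=np.argmax(w); lo=hi=k
        while lo>0 and w[lo-1]>0: lo-=1
        while hi<len(w)-1 and w[hi+1]>0: hi+=1
        ww=w[lo:hi+1]; 
        if ww.sum()<40: out.append((v,np.nan,ue,0,np.nan));continue
        uc=(u[lo:hi+1]*ww).sum()/ww.sum(); out.append((v,uc,ue,hi-lo+1,d[v,int(round(uc))]))
    return np.array(out)
E
python3 - <<'E'
from rod import *
z=np.load('scene4.npz');tcp=arm.get_state()['tcp_pos']
o=rod(z['im'],z['d'],tcp,.128,.225);np.set_printoptions(suppress=True)
T=cam('scene')[3]
for r in o:
    if r[1]==r[1]: print(r.round(2),(r[1]-r[2]).round(2))
# tip edge: column profile
g=cv2.cvtColor(z['im'],6).astype(int);print(g[206:222,232:243])
C=cloud('scene',z['d']);print(C[195:214:3,235:239].round(4).tolist())
print('rim',[C[v,u].round(4).tolist() for v,u in((224,229),(224,245),(219,237),(229,237))])
E
```

```text
[181.   231.14 235.98   5.     1.34] -4.85
[182.   236.94 236.02  11.     0.98] 0.92
[183.   235.65 236.05   5.     0.98] -0.4
[184.   235.4  236.09   4.     0.98] -0.69
[185.   235.6  236.12   4.     0.98] -0.52
[186.   235.79 236.16   5.     0.98] -0.37
[187.   235.77 236.19   5.     0.99] -0.42
[188.   235.82 236.22   6.     0.99] -0.4
[189.   235.64 236.26   6.     0.99] -0.61
[190.   235.76 236.29   6.     0.99] -0.53
[191.   235.74 236.32   6.     0.99] -0.58
[192.   235.86 236.36   5.     0.99] -0.49
[193.   235.96 236.39   5.     1.  ] -0.43
[194.   236.   236.42   5.     1.  ] -0.42
[195.   236.05 236.45   5.     1.  ] -0.4
[196.   236.03 236.49   5.     1.  ] -0.46
[197.   236.   236.52   5.     1.  ] -0.52
[198.   236.06 236.55   5.     1.01] -0.49
[199.   235.94 236.58   5.     1.01] -0.65
[200.   236.07 236.62   5.     1.01] -0.55
[201.   236.11 236.65   5.     1.01] -0.53
[202.   236.09 236.68   5.     1.01] -0.59
[203.   236.16 236.71   5.     1.02] -0.55
[204.   236.17 236.74   5.     1.02] -0.57
[205.   236.23 236.77   5.     1.02] -0.55
[206.   236.13 236.81   5.   
[... 1244 characters left out ...]
.0058, 0.1828], [0.5535, -0.0057, 0.1805]], [[0.5569, -0.0116, 0.1715], [0.5573, -0.0085, 0.1732], [0.5574, -0.0058, 0.1746], [0.554, -0.0055, 0.1724]], [[0.5588, -0.0104, 0.1648], [0.5581, -0.0082, 0.1653], [0.5584, -0.0053, 0.1669], [0.5556, -0.0046, 0.1653]], [[0.5602, -0.0096, 0.1574], [0.5588, -0.0079, 0.1573], [0.557, -0.0066, 0.1566], [0.5573, -0.0036, 0.1583]], [[0.5568, -0.0125, 0.1447], [0.5588, -0.0082, 0.1483], [0.5561, -0.0075, 0.1467], [0.5553, -0.0053, 0.1471]], [[0.4401, -0.1012, 0.0032], [0.5574, -0.0095, 0.1377], [0.5571, -0.007, 0.1386], [0.5532, -0.0072, 0.1356]]]
rim [[0.5642, -0.0255, 0.1008], [0.5427, 0.004, 0.0996], [0.541, -0.0196, 0.1015], [0.5663, -0.0016, 0.0996]]
```

```bash
python3 - <<'E'
from rod import *
z=np.load('scene4.npz');tcp=arm.get_state()['tcp_pos'];o=rod(z['im'],z['d'],tcp,.140,.215)
o=o[o[:,0]>184]; r=np.array([-.558,.83]);r/=np.linalg.norm(r); n=np.array([-.83,-.557]);n/=np.linalg.norm(n)
du=np.median(o[:,1]-o[:,2]); lat=tcp[:2]+r*du*1.015/466.5   # lateral measured
tip=plane('scene',236.45,213.7,tcp[2]-.1567)[:2]+n*.004
dep=np.array([plane('scene',v,0,0) for v in[0]])
S=[]
f,cx,cy,T=cam('scene')
for v,u,_,_,d in o:
    q=T[:3,:3]@np.array([(u-cx)/f*d,(v-cy)/f*d,d])+T[:3,3]; S.append(q)
S=np.array(S); ax=np.median(S,0)[:2]+n*.004
B=plane('scene',237.29,224.4,.1)[:2]
for nm,p in(('lat',lat),('tip-ray',tip),('depth',ax)): print(nm,p.round(4),'bore-rod: right',((B-p)@r*1000).round(2),'away',((B-p)@n*1000).round(2))
print('tcp',tcp,'bore',B)
E
```

```text
lat [ 0.5553 -0.0097] bore-rod: right 0.85 away 0.98
tip-ray [ 0.5541 -0.0106] bore-rod: right 0.92 away -0.5
depth [ 0.5549 -0.0096] bore-rod: right 0.51 away 0.73
tcp [ 0.554682   -0.00877057  0.29284896] bore [ 0.5540189  -0.00954113]
```

Request:
drive_tool(series=[{"dx": 0.7, "dy": -0.5, "dz": 6, "wx": 0, "wy": 0, "wz": 0}, {"dx": 0, "dy": 0, "dz": 6, "wx": 0, "wy": 0, "wz": 0}, {"dx": 0, "dy": 0, "dz": 6, "wx": 0, "wy": 0, "wz": 0}, {"dx": 0, "dy": 0, "dz": 0, "wx": 0, "wy": 0, "wz": 0}, {"dx": 0, "dy": 0, "dz": 0, "wx": 0, "wy": 0, "wz": 0}])

```text
time: 14.82
tcp_pos: [0.5537, -0.0082, 0.2726]
eef_rot: [1.807, 2.566, 0.002]
wrist_force: [-0.1, -0.7, -2.3]
grip_width: 0.338
```

```bash
python3 -c "
from h import *
st([.554,-.0083,.1967]);tilt()
"
```

```text
t 14.82 tcp [ 0.5537 -0.0082  0.2726] jaw 19.68 z [ 3.4e-03 -9.0e-04 -1.0e+00] q [-0.23  0.37  1.4  -0.    1.37 -0.57] F [-0.11 -0.66 -2.25] w 0.338
tool mm [-0.  -0.  75.9]
to level wx,wy deg [ 0.16  0.12 -0.  ]
```

Request:
drive_tool(series=[{"dx": 0, "dy": 0, "dz": 6, "wx": 0, "wy": 0, "wz": 0}, {"dx": 0, "dy": 0, "dz": 6, "wx": 0, "wy": 0, "wz": 0}, {"dx": 0, "dy": 0, "dz": 6, "wx": 0, "wy": 0, "wz": 0}, {"dx": 0, "dy": 0, "dz": 4, "wx": 0, "wy": 0, "wz": 0}, {"dx": 0, "dy": 0, "dz": 0, "wx": 0, "wy": 0, "wz": 0}, {"dx": 0, "dy": 0, "dz": 0, "wx": 0, "wy": 0, "wz": 0}])

```text
time: 15.32
tcp_pos: [0.5537, -0.0082, 0.2477]
eef_rot: [1.808, 2.566, 0.001]
wrist_force: [-1.1, -1.4, -2.8]
grip_width: 0.335
```

```bash
python3 - <<'E'
from rod import *
st([.554,-.0083,.1967]);tilt();s,d=grab('scene','scene5');tcp=arm.get_state()['tcp_pos']
o=rod(s,d,tcp,.125,.195);print(np.nanmedian(o[3:,1]-o[3:,2]))
T=cam('scene')[3];print('mouth px of tcp',proj('scene',[*tcp[:2],.1]))
cv2.imwrite('pics/c5.png',cv2.convertScaleAbs(cv2.resize(s[190:250,205:275],(700,600),interpolation=2),alpha=1.6))
E
```

```text
t 15.32 tcp [ 0.5537 -0.0082  0.2477] jaw 19.68 z [ 2.4e-03 -7.0e-04 -1.0e+00] q [-0.23  0.39  1.44 -0.    1.32 -0.57] F [-1.09 -1.35 -2.76] w 0.335
tool mm [-0.1  0.1 51. ]
to level wx,wy deg [ 0.12  0.09 -0.  ]
-0.3747825303391892
mouth px of tcp (np.float64(237.85323532220326), np.float64(224.54000991947245))
```

View pics/c5.png

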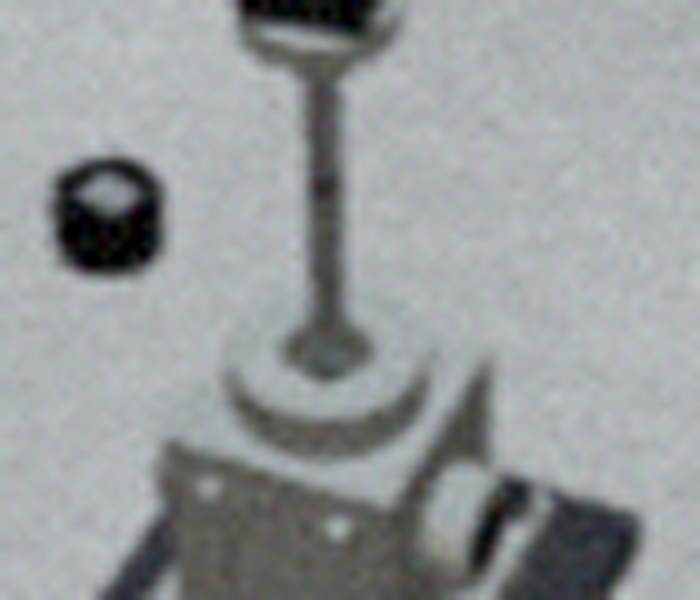

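The rod enters the bore centred: its axis at the mouth is u≈237.5 and the bore centre is 237.3. I continue down.

Request:
drive_tool(series=[{"dx": 0, "dy": 0, "dz": 6, "wx": 0, "wy": 0, "wz": 0}, {"dx": 0, "dy": 0, "dz": 6, "wx": 0, "wy": 0, "wz": 0}, {"dx": 0, "dy": 0, "dz": 6, "wx": 0, "wy": 0, "wz": 0}, {"dx": 0, "dy": 0, "dz": 6, "wx": 0, "wy": 0, "wz": 0}, {"dx": 0, "dy": 0, "dz": 0, "wx": 0, "wy": 0, "wz": 0}, {"dx": 0, "dy": 0, "dz": 0, "wx": 0, "wy": 0, "wz": 0}])

```text
time: 15.87
tcp_pos: [0.5538, -0.0082, 0.2213]
eef_rot: [1.808, 2.566, 0.002]
wrist_force: [-0.5, -0.2, -2.4]
grip_width: 0.338
```

```bash
python3 - <<'E'
from rod import *
st([.554,-.0083,.1967]);tilt()
E
```

```text
t 15.87 tcp [ 0.5538 -0.0082  0.2213] jaw 19.67 z [ 2.9e-03 -8.0e-04 -1.0e+00] q [-0.23  0.41  1.47 -0.    1.25 -0.57] F [-0.51 -0.2  -2.43] w 0.338
tool mm [-0.1  0.1 24.6]
to level wx,wy deg [0.14 0.1  0.  ]
```

Request:
drive_tool(series=[{"dx": 0, "dy": 0, "dz": 6, "wx": 0, "wy": 0, "wz": 0}, {"dx": 0, "dy": 0, "dz": 6, "wx": 0, "wy": 0, "wz": 0}, {"dx": 0, "dy": 0, "dz": 6, "wx": 0, "wy": 0, "wz": 0}, {"dx": 0, "dy": 0, "dz": 4, "wx": 0, "wy": 0, "wz": 0}, {"dx": 0, "dy": 0, "dz": 0, "wx": 0, "wy": 0, "wz": 0}, {"dx": 0, "dy": 0, "dz": 0, "wx": 0, "wy": 0, "wz": 0}])

```text
time: 16.37
tcp_pos: [0.5539, -0.0083, 0.1968]
eef_rot: [1.808, 2.566, 0.001]
wrist_force: [-0.1, 0.6, -2.4]
grip_width: 0.34
```

```bash
python3 - <<'E'
from rod import *
st([.554,-.0083,.1967]);tilt();s,d=grab('scene','scene6');tcp=arm.get_state()['tcp_pos']
o=rod(s,d,tcp,.106,.142);print((o[:,1]-o[:,2]).round(2))
print('mouth px of tcp',proj('scene',[*tcp[:2],.1]))
q=np.median(o[3:,1]-o[3:,2])
f,cx,cy,T=cam('scene');n=np.array([-.83,-.557]);S=[T[:3,:3]@np.array([(u-cx)/f*dd,(v-cy)/f*dd,dd])+T[:3,3] for v,u,_,_,dd in o[4:-3]];print('axis by depth',np.median(S,0)[:2]+n*.004)
cv2.imwrite('pics/c6.png',cv2.convertScaleAbs(cv2.resize(s[190:250,205:275],(700,600),interpolation=2),alpha=1.6))
E
```

```text
t 16.37 tcp [ 0.5539 -0.0083  0.1968] jaw 19.67 z [ 2.8e-03 -8.0e-04 -1.0e+00] q [-0.23  0.43  1.51 -0.    1.2  -0.57] F [-0.14  0.62 -2.45] w 0.34
tool mm [-0.   0.1  0.1]
to level wx,wy deg [0.13 0.1  0.  ]
[ 0.41  3.25  3.96 -0.69 -0.57 -0.54 -0.39 -0.5  -0.41 -0.46 -0.35 -0.44
 -0.49]
mouth px of tcp (np.float64(237.78642647305404), np.float64(224.58165396079218))
axis by depth [ 0.55355435 -0.00958274]
```

View pics/c6.png

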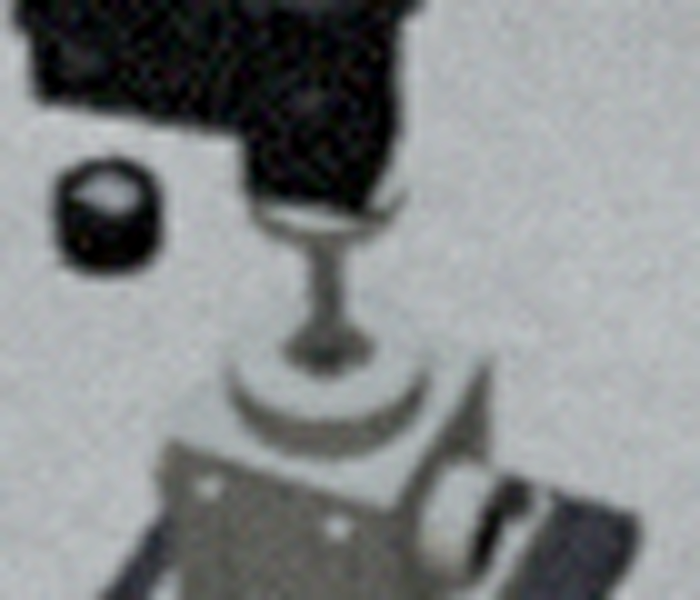

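The ring sits at the mouth (crop ~(323,350)) and the rod is centred. I now hold for more than two seconds.

Request:
drive_tool(series=[{"dx": 0, "dy": 0, "dz": 0, "wx": 0, "wy": 0, "wz": 0}, {"dx": 0, "dy": 0, "dz": 0, "wx": 0, "wy": 0, "wz": 0}, {"dx": 0, "dy": 0, "dz": 0, "wx": 0, "wy": 0, "wz": 0}, {"dx": 0, "dy": 0, "dz": 0, "wx": 0, "wy": 0, "wz": 0}, {"dx": 0, "dy": 0, "dz": 0, "wx": 0, "wy": 0, "wz": 0}, {"dx": 0, "dy": 0, "dz": 0, "wx": 0, "wy": 0, "wz": 0}, {"dx": 0, "dy": 0, "dz": 0, "wx": 0, "wy": 0, "wz": 0}, {"dx": 0, "dy": 0, "dz": 0, "wx": 0, "wy": 0, "wz": 0}, {"dx": 0, "dy": 0, "dz": 0, "wx": 0, "wy": 0, "wz": 0}, {"dx": 0, "dy": 0, "dz": 0, "wx": 0, "wy": 0, "wz": 0}, {"dx": 0, "dy": 0, "dz": 0, "wx": 0, "wy": 0, "wz": 0}, {"dx": 0, "dy": 0, "dz": 0, "wx": 0, "wy": 0, "wz": 0}, {"dx": 0, "dy": 0, "dz": 0, "wx": 0, "wy": 0, "wz": 0}, {"dx": 0, "dy": 0, "dz": 0, "wx": 0, "wy": 0, "wz": 0}, {"dx": 0, "dy": 0, "dz": 0, "wx": 0, "wy": 0, "wz": 0}, {"dx": 0, "dy": 0, "dz": 0, "wx": 0, "wy": 0, "wz": 0}, {"dx": 0, "dy": 0, "dz": 0, "wx": 0, "wy": 0, "wz": 0}, {"dx": 0, "dy": 0, "dz": 0, "wx": 0, "wy": 0, "wz": 0}, {"dx": 0, "dy": 0, "dz": 0, "wx": 0, "wy": 0, "wz": 0}, {"dx": 0, "dy": 0, "dz": 0, "wx": 0, "wy": 0, "wz": 0}])

```text
time: 18.08
tcp_pos: [0.5543, -0.0083, 0.1979]
eef_rot: [1.807, 2.564, 0.003]
wrist_force: [0.4, -0.5, -2.2]
grip_width: 0.339
```

Request:
drive_tool(series=[{"dx": 0, "dy": 0, "dz": 0, "wx": 0, "wy": 0, "wz": 0}, {"dx": 0, "dy": 0, "dz": 0, "wx": 0, "wy": 0, "wz": 0}, {"dx": 0, "dy": 0, "dz": 0, "wx": 0, "wy": 0, "wz": 0}, {"dx": 0, "dy": 0, "dz": 0, "wx": 0, "wy": 0, "wz": 0}, {"dx": 0, "dy": 0, "dz": 0, "wx": 0, "wy": 0, "wz": 0}, {"dx": 0, "dy": 0, "dz": 0, "wx": 0, "wy": 0, "wz": 0}, {"dx": 0, "dy": 0, "dz": 0, "wx": 0, "wy": 0, "wz": 0}, {"dx": 0, "dy": 0, "dz": 0, "wx": 0, "wy": 0, "wz": 0}, {"dx": 0, "dy": 0, "dz": 0, "wx": 0, "wy": 0, "wz": 0}, {"dx": 0, "dy": 0, "dz": 0, "wx": 0, "wy": 0, "wz": 0}, {"dx": 0, "dy": 0, "dz": 0, "wx": 0, "wy": 0, "wz": 0}, {"dx": 0, "dy": 0, "dz": 0, "wx": 0, "wy": 0, "wz": 0}, {"dx": 0, "dy": 0, "dz": 0, "wx": 0, "wy": 0, "wz": 0}, {"dx": 0, "dy": 0, "dz": 0, "wx": 0, "wy": 0, "wz": 0}, {"dx": 0, "dy": 0, "dz": 0, "wx": 0, "wy": 0, "wz": 0}, {"dx": 0, "dy": 0, "dz": 0, "wx": 0, "wy": 0, "wz": 0}])

```text
time: 19.42
tcp_pos: [0.5543, -0.0084, 0.198]
eef_rot: [1.806, 2.564, 0.003]
wrist_force: [0.1, -0.7, -2.5]
grip_width: 0.336
```

```bash
python3 - <<'E'
from rod import *
st([.554,-.0083,.1967]);tilt();s,d=grab('scene','scene7');tcp=arm.get_state()['tcp_pos']
o=rod(s,d,tcp,.108,.132);print(np.median(o[1:,1]-o[1:,2]),proj('scene',[*tcp[:2],.1]))
g=cv2.cvtColor(s,6);print(g[213:230,233:243])
E
```

```text
t 19.42 tcp [ 0.5543 -0.0084  0.198 ] jaw 19.68 z [ 0.0049 -0.0013 -1.    ] q [-0.23  0.43  1.51 -0.    1.2  -0.57] F [ 0.11 -0.65 -2.49] w 0.336
tool mm [ 0.2 -0.3  1.2]
to level wx,wy deg [0.24 0.16 0.  ]
-0.36745985293903516 (np.float64(237.6368322909031), np.float64(224.67619785127542))
[[ 65  58  61  59  62  55  58  65  75  91]
 [ 90  79  65  61  53  58  70  84  99 112]
 [113 105  81  56  52  59  93 108 108 111]
 [117 115  92  51  46  65  94 114 112 114]
 [112 115  91  55  48  54  89 108 109 109]
 [109 111  92  53  45  52  85 110 111 110]
 [107 107  93  59  51  55  85 102 107 105]
 [110 106  91  62  51  57  82 107 108 104]
 [107 102  88  60  50  53  82 103 111 108]
 [107  95  77  53  47  46  67  85 100 107]
 [ 95  73  57  49  47  47  50  61  74  98]
 [ 77  55  46  40  43  41  45  54  61  88]
 [ 73  51  49  31  30  33  42  58  63  92]
 [ 94  76  68  50  50  48  60  74  82  98]
 [109 103  83  70  67  69  86  98 104 104]
 [108 110 108 103  96 103 110 110 106 105]
 [106 107 110 107 109 107 106 109 107 108]]
```

```bash
python3 -c "
from h import *
print(arm.job_done()); st()"
```

```text
the job is handed in; nothing more can be done
None
the job is handed in; nothing more can be done
```

The dust plug is in the parts tray. The long slim scope is held upright in the bore, and I handed the job in with the gripper still holding it. `job_done` reported no verdict.

- **Plug:** I pulled it out, set it down and let go. A scene picture after release showed it standing in the tray.
- **Scope grasp:** I took the square-bodied scope with the long rod from the stand and carried it high over the other scope. The opening of about 29 mm (30 mm body) and the 2.4 N weight showed a secure hold.
- **Depth:** The tip is about 58.5–59 mm below the mouth, from the arm's height reading. The dark ring at the mouth agrees.
- **Centring:** The rod was within about 0.1 mm of the bore centre sideways in the scene view. Towards or away from the camera it was within about 1 mm. The arm blocked the top view there, so that direction is less certain.
- **Hold:** The gripper was about 0.3° off vertical. I held still for about 3 s before handing in, at 19.4 s. During the hold the arm crept about 1 mm up and then stayed put. I saw no sign of the scope touching the casting; the wrist force stayed at the scope's weight.

The two cameras' depth readings disagreed by 2–4 mm. For the bore I relied on image rays (agreeing to 1.3 mm) and on comparing rod and bore in the same picture. I saw no disturbed items in the pictures, but I did not re-measure each one at the end.

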